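# Unhook the drained tube carrier, blot it, and load it into the free rack bay

### The arm

A 7-joint arm with a two-finger parallel gripper is mounted at the origin on the work surface. World frame = base frame: x ahead of the robot, y to its left, z up, the work surface at z = 0. Lengths are in m, angles in rad, forces in N, time in s.
With the tool pointing down it reaches from about 0.425 to 0.875 m from the base axis. Payload 4.7 kg.
Tool frame: the origin (TCP) lies midway between the tips of the shut fingers; the grasp point (between the pads) lies 19 mm behind it; z points along the fingers, y is the direction in which the jaws open and shut (so a half turn about z gives the same grasp; the last joint's range is limited). The gripper opens to 85 mm and grips with 20 to 120 N. Pads are 22 mm wide; open, the fingers measure 114 mm over their backs; the gripper's body (76 mm by 85 mm) begins 54 mm behind the grasp point. The pads swing forward as they close: fully open they stand 13 mm farther back than shut.
Start: joints at [-1.2, 0.321, -0.07, 1.45, 0.023, 1.371, -0.057], TCP at [0.227, 0.609, 0.231] pointing down, gripper open.
Joint ranges: [-2.86, 2.86], [-0.3, 2.09], [-1.38, 1.24], [0.06, 2.45], [-1.56, 4.7], [0.09, 2.05], [-2.69, 2.69]. Speed limits (rad/s): [2.57, 2.57, 3.14, 3.14, 3.14, 3.14, 3.14].

### API

Orientations are given as a rotation vector (axis times angle).
In Python, from cell import * gives the robot as it stands. The module is installed in compiled form; this text tells all that it offers.
- The arm moves only by the shell command python3 -m pendant 'ROWS' [FORCE]. ROWS is JSON, one flat list of numbers, 7 for each row, row after row: the turn, a rotation vector about the tool's x, y, z in units of 10 degrees (1.0 is 10 degrees), then the shift along the tool's x, y, z in m, then the opening in per cent of the stroke, from 0 (shut) to 100 (fully open). A call has 1 to 10 rows; each row shifts and turns the pose as measured when the row begins, along the tool's axes as they then stand; what a row does not reach is not made up. A row lasts 1/8 s, in which the tool goes at most 62.5 mm and 10.7 degrees, less where a joint would pass 70% of its speed; a pose out of reach is approached as far as the arm can. A call is refused whole if a number of a shift passes 0.0625 or a number of a turn 1, either way. A call with a gripper value outside its range is refused whole. The fingers move at their own pace and stop on an object; FORCE is the grip in N (left out, the last holds). Time passes only in rows, so rows that do not move let the fingers close. It gives the time, the measured TCP pose, the force and the opening at its end, in the units of the state.
- state(): the state, without advancing time (a new reading comes with each control period).
- get_image(name): name is "side" or "top"; returns a dict with "pixels" (400x640x3 uint8, red, green, blue), "vfov" (degrees; the focal length in pixels is half the picture's height over the tangent of half this angle, whatever the lens; pixels are square), "cx", "cy" (the principal point, pixels), "cam_to_world" (4x4, takes a point from camera to world coordinates). Camera axes: x right, y down, z forward; pixel columns grow to the right and rows downward; lengths in m; the calibration is good to about 2 mm. A picture is of the moment at which its call begins. There is no depth.
- hand_in(): hands the job in, once; it reports no verdict.
The state is a dict: "time": time; "joint_positions": joint angles; "joint_vel": joint speeds; "joint_torque": joint torques, N m; "ee_pos": TCP position; "tool_rot": TCP orientation; "ft_force": force on the tool from outside, world axes, zero at the start; "moment": the same for the moment, N m; "opening": finger opening in m.
Only numpy, scipy, OpenCV 4.12 (cv2) and the standard library are available. Lean on these libraries where they do the work, as an engineer would, in place of code of your own. Each camera call takes 0.05 s, during which the arm holds its last target. There are 200 camera calls.

### The job

The blue tube carrier has drained on the safety hook: push its own handle bar back against the red sprung keeper (keep the fingers off the hook, stand and keeper), lift it off, and stand it near the middle of the blue mat and let go, to blot its foot. Then take it again by the middle of its handle bar, which fits between the walls of the rack, and lower it, without dropping it, fully home and straight into the empty green-floored bay, and let go. Keep the carrier upright throughout and leave the loose things around it standing where they are.

Things in the scene. Friction and masses are not known exactly. Their poses are not given: they have to be found in the camera images.
- carrier_mid (a point): Centre of the loose tube carrier, 71 mm above its foot; x along its length, y across it, z up. Two blue plates 90 (x) by 64 (y) mm hold six short tubes, red caps up to 50 mm above the foot; a square steel arch (bail handle) stands across it at x = 0, 142 mm high. 0.22 to 0.4 kg. Same after a half turn. It hangs with its axes along the stand's.
- carrier_bar (a point): Centre of the carrier's handle bar, 132 mm above its foot, axes as carrier_mid. The bar runs along y, 8 mm thick (x) and 20 mm high, between two upright legs 10 mm (x) by 8 mm (y), outer faces 60 mm apart, inner faces 44 mm. On the hook the middle of the arch is filled: grip it there over both legs, across 60 mm, near the bar. Once off the hook the bar's middle can be pinched, along x.
- carrier: The same tube carrier; origin at the centre of its foot, 71 mm under carrier_mid, same axes.
- stand: Fixed drip stand: white tray 260 by 130 by 16 mm, a steel post 22 mm thick 125 mm behind the hook, and the hook's arm, 16 mm wide, reaching forward from the post at hook height. Origin on the table under hook_seat; x points from the hook's nose back to the post, z up. The red keeper belongs to it.
- hook_seat (a point): Where the bar's centre rests in the hook, 172 mm above the table, axes as the stand's. Arm from 24 to 10 mm below it. In front a nose (x -15 to -5 mm) with a lip over the bar (x -15 to +3 mm, 12 to 19 mm above) stops it lifting. Way out: bar centre pushed to x = +14 mm (8 to 20 will do), up 35 to 50 mm (caps stay under the arm), then to -x over the nose.
- hook_nose (a point): Foremost point of the hook, 15 mm before hook_seat, axes as the stand's. The arch goes round the arm, so the lifted carrier is carried to -x until its centre is 55 mm or more before this point; only then is it clear to go up or down.
- keeper (a joint): Red sprung keeper block of the hook, 14 mm wide, from 9 mm below to 12 mm above hook_seat; slides along the stand's +x. 0 = shut, its front face 5 mm behind hook_seat; opens to 0.020 m. Its spring pushes with 3 N shut and 9 N fully open and shuts it by itself.
- mat: Fixed blue blotting mat 170 (x) by 150 (y) by 4 mm on the table; origin at the centre of its underside.
- bay_floor (a point): Centre of the green floor's upper face in the empty rack bay (fixed, 13 mm above the table); x along the bay, y across, z up. Side walls 72 mm apart inside, flared at the top, 131 mm high above it; open ends with sills 12 mm high, 98 mm apart. The carrier goes in with x along the bay's x, either way round. No room for fingers outside the arch's legs. The grey bay 108 mm beside it is full.
There are look-alikes about, which are no part of the job. Several things have the shape of the mat; the one meant has the colours described above.

How it is judged:
By the outcome, as a careful person would: the job done as asked, in the order asked, and still so for the second after the job is handed in, with the robot touching nothing.
It also fails if it takes over 72 s, if anything falls off the work surface, if the arm or the gripper's body presses on something with over 40 N, if the wrist force passes 120 N, or if a joint passes its speed limit or range.

## Working session

There is one attempt and no reset: what is moved stays moved. The work goes in short steps, Python scripts to look and compute and a shell command to move; the robot and the scene stay as the last step left them, time stands still between calls to the robot, and variables do not carry over. Pictures are saved under pics/ and viewed, about 8 in all and at most 12, crops included, and the job is handed in when it is done.

```bash
mkdir -p pics
cat > h.py <<'E'
from cell import *
import numpy as np, cv2
from scipy.spatial.transform import Rotation as R
def snap(name,fn=None,crop=None,k=1):
    d=get_image(name); p=d["pixels"][:,:,::-1]
    if crop: 
        a,b,c,e=crop; p=p[b:e,a:c]
    if fn: cv2.imwrite("pics/"+fn,cv2.resize(p,None,fx=k,fy=k,interpolation=cv2.INTER_CUBIC))
    return d
def cam(d):
    f=200/np.tan(np.radians(d["vfov"])/2); return f,d["cx"],d["cy"],np.array(d["cam_to_world"])
def ray(d,u,v):
    f,cx,cy,T=cam(d); r=T[:3,:3]@np.array([(u-cx)/f,(v-cy)/f,1]); return T[:3,3],r/np.linalg.norm(r)
def onz(d,u,v,z):
    o,r=ray(d,u,v); return o+r*(z-o[2])/r[2]
def tri(d1,p1,d2,p2):
    o1,r1=ray(d1,*p1);o2,r2=ray(d2,*p2)
    s=np.linalg.lstsq(np.c_[r1,-r2],o2-o1,rcond=None)[0]
    a=o1+s[0]*r1;b=o2+s[1]*r2; return (a+b)/2,np.linalg.norm(a-b)
def proj(d,P):
    f,cx,cy,T=cam(d); q=T[:3,:3].T@(np.array(P)-T[:3,3]); return np.array([cx+f*q[0]/q[2],cy+f*q[1]/q[2]])
E
python3 - <<'E'
from h import *
np.set_printoptions(precision=4,suppress=True)
a=snap("side","s1.png");b=snap("top","t1.png")
for d in(a,b): print(d["vfov"],d["cx"],d["cy"]);print(np.array(d["cam_to_world"]))
import pickle;pickle.dump((a,b),open("d1.pkl","wb"))
s=state();print(s);print(R.from_rotvec(s["tool_rot"]).as_matrix())
E
```

```text
57.80064483404474 325.5308829730472 203.716367385248
[[ 0.7296 -0.4579  0.5079 -0.0678]
 [-0.6838 -0.4771  0.5521 -0.4965]
 [-0.0105 -0.7502 -0.6612  0.7379]
 [ 0.      0.      0.      1.    ]]
55.79226591003622 315.0443997396395 200.60876189509375
[[-0.013  -0.9969  0.0772  0.3269]
 [-0.9999  0.013  -0.      0.0189]
 [-0.001  -0.0772 -0.997   1.0655]
 [ 0.      0.      0.      1.    ]]
{'time': 0.1, 'joint_positions': array([-1.1999,  0.3218, -0.0701,  1.4516,  0.0226,  1.3708, -0.0569]), 'joint_vel': array([ 0.0004, -0.0027, -0.0032, -0.0013, -0.001 ,  0.0001, -0.0001]), 'joint_torque': array([ -0.0008, -49.4881,  -0.3846, -31.521 ,   0.0128,   0.0074,
        -0.    ]), 'ee_pos': array([0.2269, 0.6086, 0.2303]), 'tool_rot': array([-0.5574, -3.0915,  0.0028]), 'ft_force': array([0.2778, 0.6261, 0.8998]), 'moment': array([ 0.0325, -0.0035, -0.0811]), 'opening': 0.08501229569356573}
[[-0.937   0.3493 -0.0005]
 [ 0.3493  0.937  -0.0017]
 [-0.0001 -0.0018 -1.    ]]
```

View pics/s1.png

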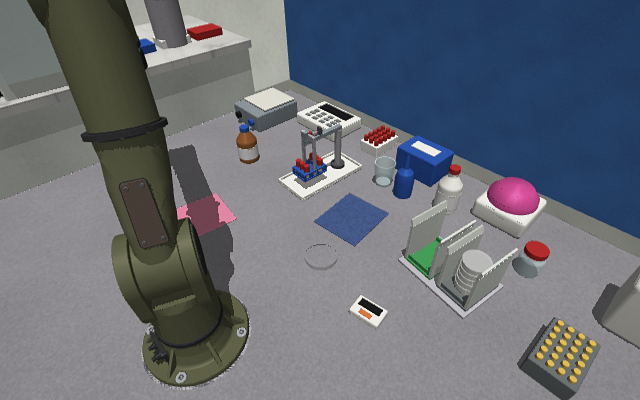

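View pics/t1.png

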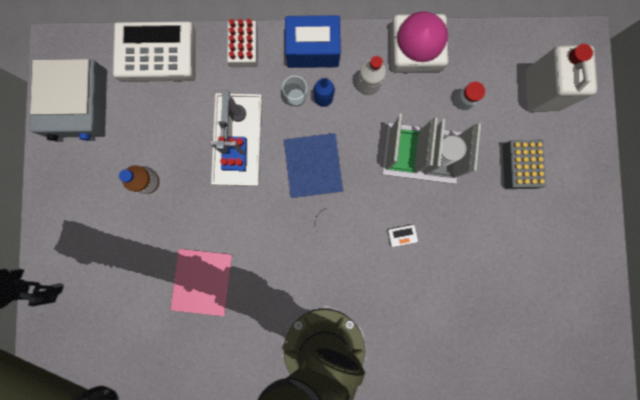

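The side view shows the carrier on the hook at (312,160), the blue mat at (351,218) and the green bay at (428,255). In the top view they are at (233,150), (313,165) and (405,147). Look-alikes: pink mat at side (208,215) / top (203,283), the grey full bay at top (452,150), the red-capped rack at top (241,42) and the yellow-capped rack at top (527,163). I choose the carrier on the hook, the blue mat and the green bay, and will check them in close crops.

Run:
```python
import pickle,cv2,numpy as np
a,b=pickle.load(open("d1.pkl","rb"))
def c(d,x,y,w,h,k):
    return cv2.resize(d["pixels"][y:y+h,x:x+w,::-1].copy(),None,fx=k,fy=k,interpolation=cv2.INTER_CUBIC)
cv2.imwrite("pics/stand.png",np.hstack([c(a,272,115,80,100,6)[:600,:480],c(b,205,90,53,100,6)]))
cv2.imwrite("pics/rack.png",np.vstack([c(a,395,195,110,120,5)[:, :],]))
cv2.imwrite("pics/rack.png",np.hstack([cv2.resize(c(a,395,195,110,120,1),None,fx=3.6,fy=3.6,interpolation=2),cv2.resize(c(b,382,110,110,120,1),None,fx=3.6,fy=3.6,interpolation=2)]))
```

```text
(no output)
```

View pics/stand.png

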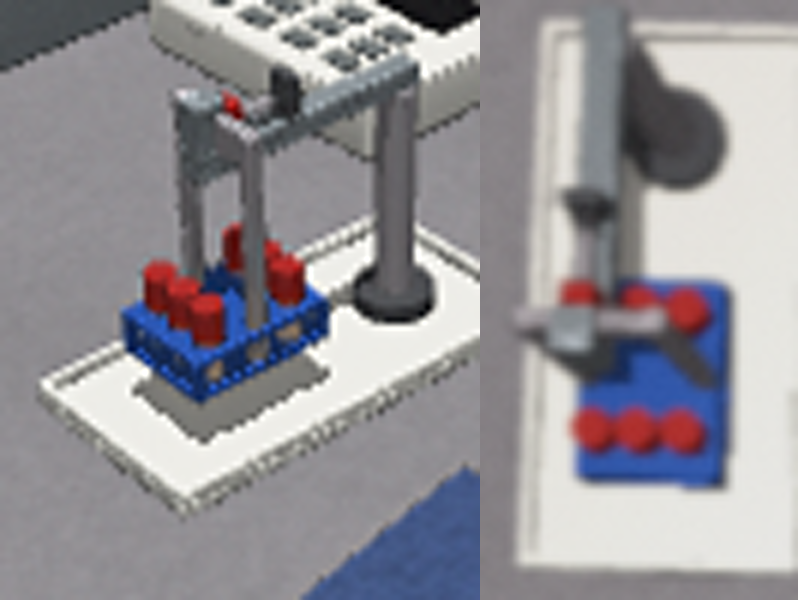

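View pics/rack.png

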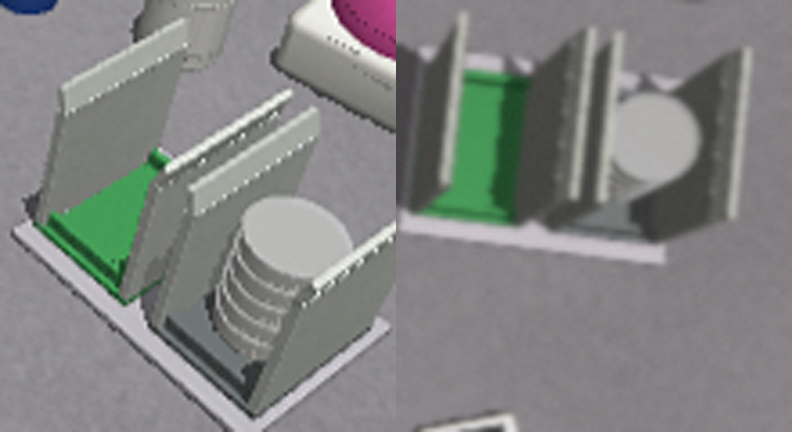

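The crops confirm the choice. The carrier's caps, arch, lip and keeper are clear, with the post at the +x end, and the green bay is empty between two walls. Next I triangulate the caps, bar ends, wall tops and mat.

```bash
cat > m.py <<'E'
from h import *
import pickle
np.set_printoptions(precision=4,suppress=True)
a,b=pickle.load(open("d1.pkl","rb"))
S=lambda u,v:((u+.5)/6-.5+272,(v+.5)/6-.5+115)
T=lambda u,v:((u-480+.5)/6-.5+205,(v+.5)/6-.5+90)
r=lambda u,v:((u+.5)/3.6-.5+395,(v+.5)/3.6-.5+195)
t=lambda u,v:((u-396+.5)/3.6-.5+382,(v+.5)/3.6-.5+110)
for n,p,q in [("frontmid",S(183,285),T(638,428)),("frontnear",S(207,299),T(683,430)),("frontfar",S(160,270),T(594,428)),("backnear",S(288,262),T(687,308)),
 ("bar near top",S(250,130),T(665,322)),("bar far top",S(190,95),T(518,320)),("posttop/arm end",S(415,62),T(605,8)),("tray nearfront",S(183,508),T(798,570)),("tray farfront",S(42,385),T(520,565)),
 ("wallL front",r(65,90),t(447,185)),("wallL back",r(185,25),t(462,15)),("wallR front",r(165,165),t(578,195)),("wallR back",r(290,95),t(592,30)),
 ("green sill fl",r(50,215),t(424,213)),("green sill fr",r(125,290),t(515,220)),("base fl",r(12,232),t(396,230))]:
    P,e=tri(a,p,b,q); print(n,P,"err",round(e,4))
mt=[onz(b,*p,.004) for p in[(284.5,138),(336,133.5),(342.5,191),(290.5,196.5)]]
ms=[onz(a,*p,.004) for p in[(315,219),(350,194),(388,214),(352,243)]]
print("mat",np.mean(mt,0),np.mean(ms,0));print(np.array(mt));print(np.array(ms))
E
python3 m.py
```

```text
frontmid [0.5094 0.2365 0.0918] err 0.001
frontnear [0.5081 0.2164 0.0938] err 0.0016
frontfar [0.5097 0.2556 0.0915] err 0.0012
backnear [0.5626 0.2151 0.0913] err 0.0022
bar near top [0.533  0.2051 0.1873] err 0.0003
bar far top [0.5389 0.2628 0.1801] err 0.0065
posttop/arm end [0.6733 0.235  0.1575] err 0.0046
tray nearfront [0.4564 0.1805 0.0059] err 0.0
tray farfront [0.4613 0.3082 0.0127] err 0.0041
wallL front [ 0.495  -0.183   0.1447] err 0.0044
wallL back [ 0.6153 -0.198   0.1379] err 0.003
wallR front [ 0.4841 -0.2688  0.1489] err 0.0015
wallR back [ 0.6017 -0.2862  0.1412] err 0.0009
green sill fl [ 0.4951 -0.1907  0.027 ] err 0.0056
green sill fr [ 0.4893 -0.2626  0.0148] err 0.002
base fl [ 0.4845 -0.1718  0.0013] err 0.0014
mat [0.5118 0.0223 0.004 ] [0.5116 0.022  0.004 ]
[[ 0.5895  0.1038  0.004 ]
 [ 0.6006 -0.0435  0.004 ]
 [ 0.4353 -0.059   0.004 ]
 [ 0.4216  0.088   0.004 ]]
[[ 0.4276  0.0884  0.004 ]
 [ 0.5835  0.0968  0.004 ]
 [ 0.598  -0.0453  0.004 ]
 [ 0.4374 -0.0517  0.004 ]]
```

```bash
cat > go.py <<'E'
# usage: go.py x y z yaw(deg, world angle of jaw axis): remaining shift/turn in tool axes
import sys; from h import *
np.set_printoptions(precision=4,suppress=True)
s=state(); M=R.from_rotvec(s["tool_rot"]); t=np.array([float(v) for v in sys.argv[1:4]]); ya=np.radians(float(sys.argv[4]))
y=np.array([np.cos(ya),np.sin(ya),0]); cur=M.as_matrix()
if cur[:,1]@y<0: y=-y
z=np.array([0,0,-1.]); D=np.c_[np.cross(y,z),y,z]
print("t",round(s["time"],2),"pos",s["ee_pos"],"F",s["ft_force"],"open",round(s["opening"],4),"q7",round(s["joint_positions"][6],2))
print("shift(tool)",M.inv().apply(t-s["ee_pos"]),"after-turn frame",D.T@(t-s["ee_pos"]),"turn/10deg",np.degrees((M.inv()*R.from_matrix(D)).as_rotvec())/10)
E
python3 -m pendant '[0,0,0,0,0,-0.06,100, 0,0,0,-0.0525,-0.0303,0,100, 0,0,0,-0.0525,-0.0303,0,100, 0,0,0,-0.0525,-0.0303,0,100, 0,0,0,-0.0525,-0.0303,0,100, 0,0,0,-0.0525,-0.0303,0,100, 0,0,0,-0.0525,-0.0303,0,100, 0,0,0,-0.0525,-0.0303,0,100, 0,0,0,0,0,0,100]' 60
python3 go.py 0.536 0.235 0.26 88
```

```text
time: 1.23
ee_pos: [0.5039, 0.2708, 0.2875]
tool_rot: [-0.553, -3.09, 0.014]
ft_force: [-0.8, 0.8, -0.4]
opening: 0.0853
t 1.23 pos [0.5039 0.2708 0.2875] F [-0.8146  0.8448 -0.3711] open 0.0853 q7 0.7
shift(tool) [-0.0425 -0.0221  0.0277] after-turn frame [-0.0333 -0.0346  0.0275] turn/10deg [-0.052  -0.0138 -1.8302]
```

```bash
python3 -m pendant '[-0.03,0,-0.92,0,0,0,100, -0.03,0,-0.92,0,0,0,100, 0,0,0,-0.033,-0.0346,0.028,100, 0,0,0,0,0,0,100]'
python3 go.py 0.536 0.235 0.225 88
```

```text
time: 1.72
ee_pos: [0.5347, 0.2365, 0.2568]
tool_rot: [-0.032, -3.136, -0.003]
ft_force: [0.1, 0.1, 0.3]
opening: 0.0855
t 1.73 pos [0.5347 0.2365 0.2568] F [0.0924 0.1222 0.3141] open 0.0855 q7 1.12
shift(tool) [-0.0015 -0.0016  0.0318] after-turn frame [-0.0013 -0.0015  0.0318] turn/10deg [ 0.0114 -0.0311  0.0844]
```

Run:
```python
from h import *
a=snap("side","g1.png",(270,90,370,200),5)
b=snap("top","g1t.png",(180,80,290,200),4)
p=cv2.imread("pics/g1.png");q=cv2.imread("pics/g1t.png")
q=q[:,:300] if 0 else q
h=min(p.shape[0],q.shape[0]);m=np.hstack([cv2.resize(p,(400,440)),cv2.resize(q,(400,436))[:436] if 0 else cv2.resize(q,(400,440))]);cv2.imwrite("pics/g1m.png",m)
```

```text
(no output)
```

View pics/g1m.png

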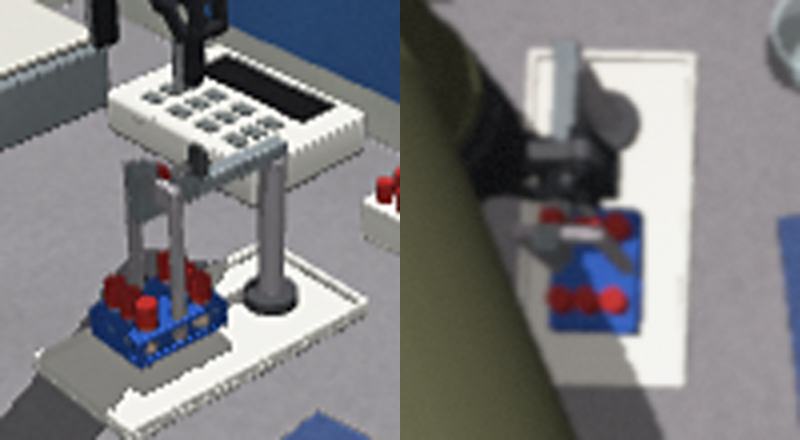

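The fingers straddle the arch: far tip at crop (103,45), near tip at (193,85), jaw axis along the bar. Going down and gripping.

```bash
python3 -m pendant '[0,0,0.08,-0.0014,-0.0015,0.032,100, 0,0,0,0,0,0.04,100, 0,0,0,0,0,0.036,100, 0,0,0,0,0,0,100]'
python3 go.py 0.536 0.235 0.148 88
```

```text
time: 2.33
ee_pos: [0.5321, 0.2496, 0.1518]
tool_rot: [-0.029, -3.141, -0.021]
ft_force: [-0.1, 0.0, 1.3]
opening: 0.0853
t 2.33 pos [0.5321 0.2496 0.1518] F [-0.0711  0.0319  1.2601] open 0.0853 q7 1.12
shift(tool) [-0.0041 -0.0146  0.0036] after-turn frame [-0.0044 -0.0145  0.0038] turn/10deg [ 0.0752 -0.0058  0.0949]
```

```bash
python3 -m pendant '[0.075,0,0.09,-0.002,-0.007,0,100, 0,0,0,-0.002,-0.007,0,100]'
python3 go.py 0.536 0.235 0.148 88; python3 -c "
from h import *
print(state()['joint_positions'],state()['joint_vel'])"
```

```text
time: 2.58
ee_pos: [0.5368, 0.2377, 0.1553]
tool_rot: [0.05, 3.138, 0.003]
ft_force: [0.9, -0.4, 0.3]
opening: 0.0851
t 2.58 pos [0.5368 0.2377 0.1553] F [ 0.9304 -0.4072  0.2878] open 0.0851 q7 1.12
shift(tool) [ 0.0008 -0.0027  0.0073] after-turn frame [ 0.0007 -0.0027  0.0073] turn/10deg [0.0128 0.0168 0.0174]
[-0.65576448  0.23362753  0.2239525   1.72239445 -0.05616887  1.18812285
  1.12203669] [ 0.06487727 -0.03788296  0.03972118  0.00883259 -0.00572382 -0.00186981
  0.10405237]
```

```bash
python3 -m pendant '[0,0,0,0,-0.002,0.006,100, 0,0,0,0,0,0.001,100]'; python3 go.py 0.536 0.235 0.148 88
python3 -m pendant '[0,0,0,0,0,0,75, 0,0,0,0,0,0,70, 0,0,0,0,0,0,65, 0,0,0,0,0,0,60, 0,0,0,0,0,0,55, 0,0,0,0,0,0,50]' 70
python3 go.py 0.536 0.235 0.148 88
```

```text
time: 2.82
ee_pos: [0.5385, 0.235, 0.1504]
tool_rot: [0.053, 3.135, 0.006]
ft_force: [0.6, 0.3, 0.3]
opening: 0.0853
t 2.83 pos [0.5385 0.235  0.1504] F [0.6047 0.3184 0.3258] open 0.0853 q7 1.13
shift(tool) [ 0.0025 -0.      0.0024] after-turn frame [ 0.0025 -0.      0.0024] turn/10deg [0.0235 0.0373 0.0069]
time: 3.58
ee_pos: [0.5388, 0.2354, 0.1513]
tool_rot: [0.053, 3.134, 0.008]
ft_force: [0.4, -0.9, 1.5]
opening: 0.0588
t 3.58 pos [0.5388 0.2354 0.1513] F [ 0.3727 -0.9374  1.4711] open 0.0588 q7 1.13
shift(tool) [ 0.0028 -0.0005  0.0033] after-turn frame [ 0.0027 -0.0005  0.0033] turn/10deg [0.0292 0.0427 0.0079]
```

```bash
python3 -m pendant '[0,0,0,-0.005,0,0,45, 0,0,0,-0.005,0,0,45, 0,0,0,-0.004,0,0,45, 0,0,0,0,0,0,45]' 90
python3 go.py 0.5528 0.235 0.151 88
```

```text
time: 4.08
ee_pos: [0.5454, 0.2353, 0.1514]
tool_rot: [-0.049, -3.131, -0.004]
ft_force: [-1.3, 0.2, 1.5]
opening: 0.0584
t 4.08 pos [0.5454 0.2353 0.1514] F [-1.2507  0.1886  1.4924] open 0.0584 q7 1.14
shift(tool) [-0.0074 -0.0001  0.0003] after-turn frame [-0.0074 -0.0001  0.0004] turn/10deg [ 0.0132 -0.0577  0.0224]
```

```bash
python3 -m pendant '[0,0.03,0,-0.006,0,0,45, 0,0,0,-0.005,0,0,45, 0,0,0,0,0,0,45]'
python3 go.py 0.5528 0.235 0.151 88
python3 - <<'E'
from h import *
a=snap("side","g2.png",(285,115,355,185),8)
E
```

```text
time: 4.45
ee_pos: [0.55, 0.2352, 0.1514]
tool_rot: [-0.045, -3.111, -0.001]
ft_force: [-2.9, -1.7, 3.0]
opening: 0.0585
t 4.45 pos [0.55   0.2352 0.1514] F [-2.8925 -1.7107  3.0147] open 0.0585 q7 1.16
shift(tool) [-0.0029 -0.0002  0.0003] after-turn frame [-0.0029 -0.0001  0.0004] turn/10deg [-0.0001 -0.1762  0.0355]
```

View pics/g2.png

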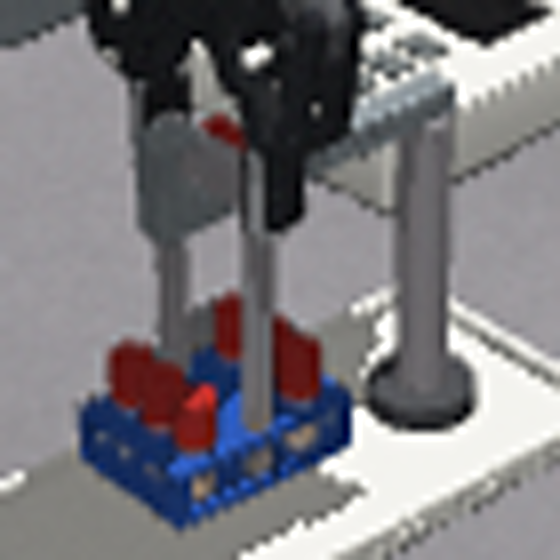

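Run:
```python
from h import *
import pickle
a,b=pickle.load(open("d1.pkl","rb"))
def px(u,v,y=0.208):
    o,r=ray(a,u,v); return o+r*(y-o[1])/r[1]
print("before leg",px(272+253.5/6-.5,115+230/6),px(272+253.5/6-.5,115+180/6),px(272+254/6-.5,115+300/6))
print("now leg",px(285+257.5/8-.5,115+260/8),px(285+257.5/8-.5,115+340/8))
print("finger tip now",px(285+285/8-.5,115+222/8,0.198))
# cap front near
for n,p in(("before",(272+207/6-.5,115+299/6)),("now",(285+198/8-.5,115+400/8))): print(n,onz(a,*p,.09))
```

```text
before leg [0.53463635 0.208      0.12601769] [0.53587778 0.208      0.15497345] [0.53316535 0.208      0.08360516]
now leg [0.54719557 0.208      0.14119514] [0.54591643 0.208      0.10555142]
finger tip now [0.55265489 0.198      0.15997348]
before [0.51049429 0.21856009 0.09      ]
now [0.51712639 0.2109284  0.09      ]
```

The picture shows the near pad on the leg about 3 mm behind its centre, and the leg has moved about 12 mm to +x (red keeper at (225,130) pushed back). I push a little more, level the tool and lift.

```bash
python3 -m pendant '[0,-0.2,0.03,-0.005,0,0,45, 0,0,0,0,0,0,45]'
python3 go.py 0.5528 0.235 0.151 88
python3 -m pendant '[0,0,0,-0.001,0,-0.011,45, 0,0,0,-0.001,0,-0.011,45]'
python3 go.py 0.5528 0.235 0.193 88
```

```text
time: 4.75
ee_pos: [0.5511, 0.2353, 0.1514]
tool_rot: [-0.052, -3.138, 0.002]
ft_force: [-2.6, -0.1, 3.9]
opening: 0.0583
t 4.75 pos [0.5511 0.2353 0.1514] F [-2.567  -0.0508  3.8989] open 0.0583 q7 1.14
shift(tool) [-0.0017 -0.0002  0.0004] after-turn frame [-0.0017 -0.0002  0.0004] turn/10deg [-0.007  -0.0199  0.0099]
time: 5.0
ee_pos: [0.5475, 0.2349, 0.1685]
tool_rot: [-0.049, -3.124, 0.009]
ft_force: [-6.3, -0.1, -5.2]
opening: 0.0582
t 5.0 pos [0.5475 0.2349 0.1685] F [-6.258  -0.1216 -5.1508] open 0.0582 q7 1.14
shift(tool) [-0.0049  0.0001 -0.0246] after-turn frame [-0.0053  0.0003 -0.0245] turn/10deg [-0.0334 -0.0992  0.0187]
```

```bash
python3 -m pendant '[0,-0.1,0.02,-0.006,0,-0.004,45, 0,0,0,-0.003,0,-0.012,45, 0,0,0,-0.002,0,-0.01,45]'
python3 go.py 0.5528 0.235 0.193 88
```

```text
time: 5.38
ee_pos: [0.5554, 0.2345, 0.1897]
tool_rot: [-0.053, -3.132, 0.016]
ft_force: [0.8, 0.0, -3.4]
opening: 0.0583
t 5.38 pos [0.5554 0.2345 0.1897] F [ 0.8072  0.0258 -3.4448] open 0.0583 q7 1.14
shift(tool) [ 0.0027  0.0004 -0.0033] after-turn frame [ 0.0026  0.0004 -0.0033] turn/10deg [-0.0582 -0.0533  0.0052]
```

```bash
python3 -m pendant '[-0.05,-0.05,0,0.003,0,-0.004,45, 0,0,0,0.012,0,0,45, 0,0,0,0.015,0,0,45, 0,0,0,0.015,0,0,45]'
python3 go.py 0.458 0.238 0.193 88
```

```text
time: 5.88
ee_pos: [0.5096, 0.2355, 0.1945]
tool_rot: [0.057, 3.138, -0.001]
ft_force: [0.2, 0.2, -3.1]
opening: 0.0579
t 5.88 pos [0.5096 0.2355 0.1945] F [ 0.2184  0.1846 -3.117 ] open 0.0579 q7 1.08
shift(tool) [0.0517 0.0007 0.0014] after-turn frame [0.0517 0.0007 0.0015] turn/10deg [-0.0017  0.0174 -0.0069]
```

```bash
python3 -m pendant '[0,0,0,0.015,0,0,45, 0,0,0,0.015,0,0,45, 0,0,0,0.015,0,0,45, 0,0,0,0.01,0,0,45, 0,0,0,0,0,-0.01,45, 0,0,0,0,0,-0.015,45]'
python3 go.py 0.509 0.022 0.21 88
```

```text
time: 6.62
ee_pos: [0.4483, 0.2378, 0.2201]
tool_rot: [0.053, 3.139, -0.001]
ft_force: [0.6, -0.4, -2.3]
opening: 0.0582
t 6.62 pos [0.4483 0.2378 0.2201] F [ 0.6323 -0.3715 -2.2911] open 0.0582 q7 1.0
shift(tool) [-0.0679 -0.2136  0.0104] after-turn frame [-0.0682 -0.2135  0.0101] turn/10deg [-0.0031  0.0105  0.0071]
```

```bash
python3 -m pendant '[0,0,0,-0.005,-0.015,0,45, 0,0,0,-0.008,-0.026,0,45, 0,0,0,-0.009,-0.03,0,45, 0,0,0,-0.009,-0.03,0,45, 0,0,0,-0.009,-0.03,0,45, 0,0,0,-0.009,-0.03,0,45, 0,0,0,-0.009,-0.026,0.01,45, 0,0,0,-0.006,-0.015,0.01,45, 0,0,0,0,0,0.01,45, 0,0,0,0,0,0,45]'
python3 go.py 0.515 0.022 0.14 88
```

```text
time: 7.88
ee_pos: [0.5123, 0.0138, 0.1928]
tool_rot: [0.075, 3.132, -0.005]
ft_force: [-0.5, 1.3, -2.8]
opening: 0.0579
t 7.88 pos [0.5123 0.0138 0.1928] F [-0.483   1.3056 -2.8096] open 0.0579 q7 1.46
shift(tool) [-0.0018  0.0084  0.0528] after-turn frame [-0.0024  0.0082  0.0528] turn/10deg [-0.0186  0.0507 -0.0733]
```

```bash
python3 -m pendant '[-0.02,0.05,-0.07,-0.002,0.008,0.012,45, 0,0,0,0,0,0.02,45, 0,0,0,0,0,0.02,45, 0,0,0,0,0,0.01,45, 0,0,0,0,0,0,45]'
python3 go.py 0.515 0.022 0.115 88;  python3 - <<'E'
from h import *
import pickle
a=snap("side");b=snap("top");pickle.dump((a,b),open("d2.pkl","wb"))
c=lambda d,x,y:cv2.resize(d["pixels"][y:y+110,x:x+100,::-1].copy(),None,fx=4,fy=4,interpolation=2)
cv2.imwrite("pics/mat.png",np.hstack([c(a,300,140),c(b,265,105)]))
E
```

```text
time: 8.5
ee_pos: [0.5155, 0.0286, 0.1282]
tool_rot: [-0.039, -3.141, -0.005]
ft_force: [-0.0, -0.2, -3.3]
opening: 0.0582
t 8.5 pos [0.5155 0.0286 0.1282] F [-0.0181 -0.2323 -3.2924] open 0.0582 q7 1.49
shift(tool) [ 0.0003 -0.0066  0.0132] after-turn frame [ 0.0002 -0.0066  0.0132] turn/10deg [ 0.0177 -0.0009  0.0562]
```

View pics/mat.png

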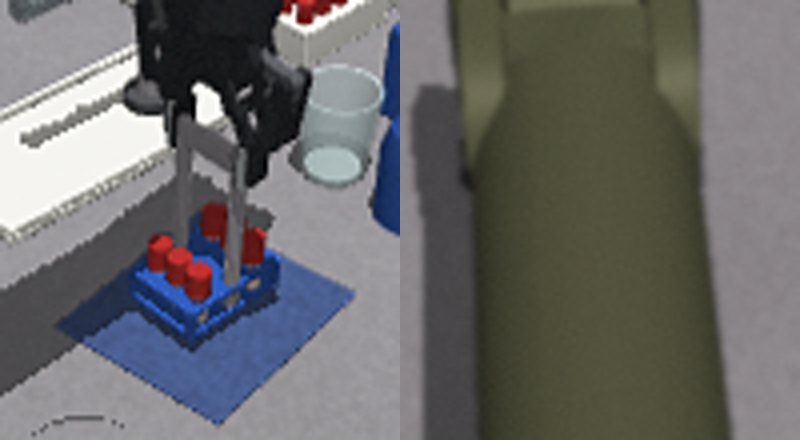

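The carrier hangs upright above the mat; foot front corner at crop (193,348), mat centre near (205,330). I lower it to touch.

```bash
python3 -m pendant '[0.02,0,0.05,0,-0.006,0.003,45, 0,0,0,0,0,0.005,45, 0,0,0,0,0,0,45]'
python3 go.py 0.515 0.022 0.115 88
python3 -m pendant '[0,0,0,0,0,0.003,45, 0,0,0,0,0,0.003,45, 0,0,0,0,0,0,45]'
python3 go.py 0.515 0.022 0.115 88
```

```text
time: 8.98
ee_pos: [0.5172, 0.0219, 0.1223]
tool_rot: [0.055, 3.136, 0.001]
ft_force: [-0.2, 0.4, -2.4]
opening: 0.0582
t 8.97 pos [0.5172 0.0219 0.1223] F [-0.2234  0.4076 -2.358 ] open 0.0582 q7 1.49
shift(tool) [0.0023 0.     0.0073] after-turn frame [0.0022 0.0001 0.0073] turn/10deg [ 0.0036  0.0273 -0.0022]
time: 9.35
ee_pos: [0.5174, 0.0219, 0.1161]
tool_rot: [0.056, 3.136, 0.001]
ft_force: [-0.3, -0.1, -1.7]
opening: 0.0581
t 9.35 pos [0.5174 0.0219 0.1161] F [-0.3128 -0.1031 -1.6663] open 0.0581 q7 1.49
shift(tool) [0.0024 0.     0.0011] after-turn frame [0.0024 0.     0.0011] turn/10deg [ 0.0048  0.029  -0.0028]
```

```bash
python3 -m pendant '[0,0.02,0,0,0,0.002,45, 0,0,0,0,0,0.0015,45, 0,0,0,0,0,0,45]'
python3 go.py 0.515 0.022 0.115 88
```

```text
time: 9.72
ee_pos: [0.5186, 0.0218, 0.1162]
tool_rot: [0.056, 3.138, 0.003]
ft_force: [-0.5, -0.1, -2.7]
opening: 0.058
t 9.72 pos [0.5186 0.0218 0.1162] F [-0.5241 -0.0833 -2.6765] open 0.058 q7 1.5
shift(tool) [0.0036 0.0001 0.0011] after-turn frame [0.0036 0.0001 0.0012] turn/10deg [ 0.0123  0.0185 -0.0037]
```

```bash
python3 -m pendant '[0,0,0,0,0,0.003,45, 0,0,0,0,0,0.003,45]'
python3 go.py 0.515 0.022 0.115 88
```

```text
time: 9.98
ee_pos: [0.5198, 0.0218, 0.1157]
tool_rot: [0.056, 3.136, 0.006]
ft_force: [-10.4, -1.9, 23.8]
opening: 0.0582
t 9.97 pos [0.5198 0.0218 0.1157] F [-10.3744  -1.8861  23.8457] open 0.0582 q7 1.5
shift(tool) [0.0048 0.0001 0.0007] after-turn frame [0.0048 0.0001 0.0007] turn/10deg [ 0.0225  0.0263 -0.004 ]
```

```bash
python3 -m pendant '[0,0,0,0,0,0,45]'
python3 go.py 0.515 0.022 0.115 88
python3 -m pendant '[0,0,0,0,0,0,80, 0,0,0,0,0,0,100, 0,0,0,0,0,0,100, 0,0,0,0,0,0,100]' 60
python3 go.py 0.515 0.022 0.25 88
```

```text
time: 10.1
ee_pos: [0.5202, 0.0218, 0.1164]
tool_rot: [0.056, 3.135, 0.007]
ft_force: [-0.1, -0.2, -2.3]
opening: 0.0582
t 10.1 pos [0.5202 0.0218 0.1164] F [-0.1055 -0.16   -2.3347] open 0.0582 q7 1.5
shift(tool) [0.0052 0.     0.0013] after-turn frame [0.0052 0.     0.0014] turn/10deg [ 0.0251  0.0329 -0.0042]
time: 10.6
ee_pos: [0.5206, 0.0219, 0.1158]
tool_rot: [0.056, 3.135, 0.006]
ft_force: [0.3, 0.2, -0.3]
opening: 0.0854
t 10.6 pos [0.5206 0.0219 0.1158] F [ 0.2545  0.1725 -0.2624] open 0.0854 q7 1.5
shift(tool) [ 0.0047  0.0004 -0.1342] after-turn frame [ 0.0056 -0.0001 -0.1342] turn/10deg [ 0.0235  0.0358 -0.0032]
```

```bash
python3 -m pendant '[0,0,0,0,0,-0.015,100, 0,0,0,0,0,-0.025,100, 0,0,0,0,0,-0.03,100, 0,0,0,0,0,-0.03,100, 0,0,1,0,0,0,100, 0,0,1,0,0,0,100, 0,0,1,0,0,0,100, 0,0,1,0,0,0,100, 0,0,1,0,0,0,100]'
python3 -m pendant '[0,0,1,0,0,0,100, 0,0,1,0,0,0,100, 0,0,1,0,0,0,100, 0,0,1,0,0,0,100, 0,0,0,0,0,0,100]'
python3 go.py 0.515 0.022 0.22 -2
python3 - <<'E'
from h import *
import pickle
a=snap("side");b=snap("top");pickle.dump((a,b),open("d3.pkl","wb"))
c=lambda d,x,y,w,h,k:cv2.resize(d["pixels"][y:y+h,x:x+w,::-1].copy(),None,fx=k,fy=k,interpolation=2)
m=np.zeros((600,800,3),np.uint8);p=c(a,310,140,75,110,5);m[:550,:375]=p;q=c(b,265,105,100,110,4);m[:440,380:780]=q
cv2.imwrite("pics/mat2.png",m)
E
```

```text
time: 11.72
ee_pos: [0.522, 0.021, 0.2289]
tool_rot: [1.414, 2.792, 0.019]
ft_force: [0.1, -0.5, -0.1]
opening: 0.0856
time: 12.35
ee_pos: [0.5231, 0.0205, 0.2348]
tool_rot: [2.31, 2.115, 0.033]
ft_force: [0.7, -0.8, -1.0]
opening: 0.0859
t 12.35 pos [0.5231 0.0205 0.2348] F [ 0.7245 -0.7939 -1.0048] open 0.0859 q7 -0.16
shift(tool) [ 0.0006 -0.0085  0.0146] after-turn frame [ 0.0012 -0.0082  0.0148] turn/10deg [ 0.1229 -0.0506 -0.3038]
```

View pics/mat2.png

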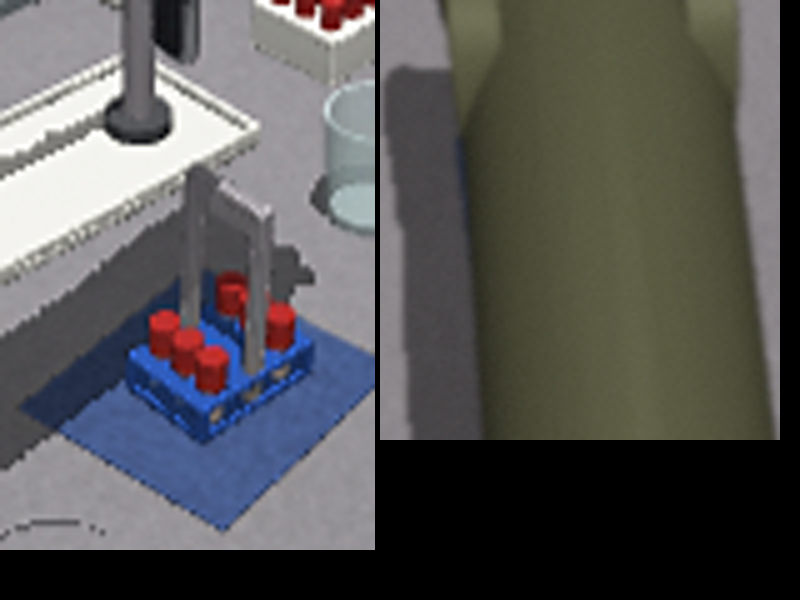

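The carrier stands upright on the blue mat, caps at crop (165,317), (187,335), (212,353) and (281,310), bar from (200,168) to (268,210).

Run:
```python
from h import *
import pickle
np.set_printoptions(precision=4,suppress=True)
a,b=pickle.load(open("d3.pkl","rb"))
S=lambda u,v:(310+(u+.5)/5-.5,140+(v+.5)/5-.5)
for n,p in (("ff",(165,317)),("fm",(187,335)),("fn",(212,353)),("bn",(281,310)),("bf",(232,278))): print(n,onz(a,*S(*p),.054))
for p in((263,212),(196,170)): print("bar",onz(a,*S(*p),.146))
for p in((204,443),(128,348),(313,343)): print("foot corners near/farfront/backnear", p,onz(a,*S(*p),.006))
```

```text
ff [0.495  0.0431 0.054 ]
fm [0.493  0.0236 0.054 ]
fn [0.4923 0.0034 0.054 ]
bn [0.5473 0.0013 0.054 ]
bf [0.5478 0.0404 0.054 ]
bar [ 0.5164 -0.006   0.146 ]
bar [0.5176 0.0445 0.146 ]
foot corners near/farfront/backnear (204, 443) [ 0.4736 -0.0107  0.006 ]
foot corners near/farfront/backnear (128, 348) [0.4984 0.0765 0.006 ]
foot corners near/farfront/backnear (313, 343) [0.5818 0.0027 0.006 ]
```

```bash
python3 -m pendant '[0.12,-0.05,-0.3,0,-0.004,0.01,100, 0,0,0,0,0,0.03,100, 0,0,0,0,0,0.03,100, 0,0,0,0,0,0.02,100, 0,0,0,0,0,0,100]'
python3 go.py 0.519 0.022 0.117 -2
```

```text
time: 13.08
ee_pos: [0.5203, 0.0212, 0.1441]
tool_rot: [2.241, 2.199, 0.004]
ft_force: [0.3, 0.5, 0.1]
opening: 0.0855
t 13.07 pos [0.5203 0.0212 0.1441] F [0.2547 0.4912 0.1399] open 0.0855 q7 -0.06
shift(tool) [ 0.0007 -0.0014  0.0271] after-turn frame [ 0.0007 -0.0013  0.0271] turn/10deg [ 0.0157 -0.0041  0.0908]
```

```bash
python3 -m pendant '[0,0,0.09,0,-0.001,0.015,80, 0,0,0,0,0,0.012,60, 0,0,0,0,0,0,45]'
python3 go.py 0.519 0.022 0.117 -2
python3 -m pendant '[0,0,0,0,0,0,30, 0,0,0,0,0,0,22, 0,0,0,0,0,0,16, 0,0,0,0,0,0,10, 0,0,0,0,0,0,6, 0,0,0,0,0,0,3, 0,0,0,0,0,0,3]' 40
python3 go.py 0.519 0.022 0.117 -2
```

```text
time: 13.45
ee_pos: [0.5205, 0.0215, 0.1173]
tool_rot: [2.257, 2.182, 0.008]
ft_force: [0.5, 0.0, 0.8]
opening: 0.0386
t 13.45 pos [0.5205 0.0215 0.1173] F [0.46   0.0371 0.7695] open 0.0386 q7 -0.07
shift(tool) [ 0.0004 -0.0015  0.0003] after-turn frame [ 0.0004 -0.0015  0.0003] turn/10deg [ 0.0317 -0.0088  0.0063]
time: 14.32
ee_pos: [0.5206, 0.0215, 0.1177]
tool_rot: [2.256, 2.182, 0.008]
ft_force: [0.4, -0.4, -1.8]
opening: 0.0076
t 14.32 pos [0.5206 0.0215 0.1177] F [ 0.4457 -0.3673 -1.806 ] open 0.0076 q7 -0.07
shift(tool) [ 0.0005 -0.0016  0.0007] after-turn frame [ 0.0005 -0.0016  0.0007] turn/10deg [ 0.0329 -0.0096  0.0078]
```

```bash
cat > ov.py <<'E'
from h import *
import pickle,sys
a,b=pickle.load(open("d1.pkl","rb"))
X,Y,W=float(sys.argv[1]),float(sys.argv[2]),np.radians(float(sys.argv[3]))
def pt(x,y,z): return [X+np.cos(W)*x-np.sin(W)*y,Y+np.sin(W)*x+np.cos(W)*y,z]
def view(d,x0,y0,w,h,k,dr):
    p=cv2.resize(d["pixels"][y0:y0+h,x0:x0+w,::-1].copy(),None,fx=k,fy=k,interpolation=2)
    if dr:
      for pts,c in (([(-.049,-.036,.013),(.049,-.036,.013),(.049,.036,.013),(-.049,.036,.013)],(0,0,255)),([(-.049,-.036,.025),(.049,-.036,.025),(.049,.036,.025),(-.049,.036,.025)],(0,255,255))):
        q=np.array([(proj(d,pt(*s))-[x0,y0]+.5)*k-.5 for s in pts]).round().astype(int)
        cv2.polylines(p,[q],True,c,1)
    return p
A=np.hstack([view(a,398,232,50,52,7.5,0),view(a,398,232,50,52,7.5,1)])
B=np.hstack([view(b,385,125,50,50,4,0),view(b,385,125,50,50,4,1)])
m=np.zeros((A.shape[0]+B.shape[0],A.shape[1],3),np.uint8);m[:A.shape[0]]=A;m[A.shape[0]:,:B.shape[1]]=B
cv2.imwrite("pics/"+sys.argv[4],m);print(m.shape)
E
python3 ov.py 0.548 -0.234 -7.7 bay1.png
```

```text
(590, 750, 3)
```

View pics/bay1.png

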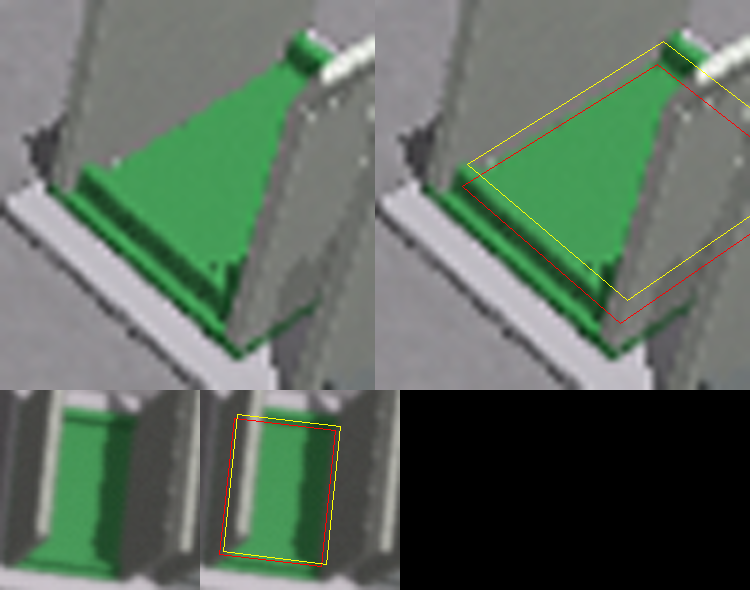

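The overlay fits. The back sill's inner edge is at left panel (291,38) against (288,42) predicted, the front sill lies one thickness outside the prediction, and the right wall foot agrees within 1 mm. Bay is at about (0.548, -0.234), yaw -7.7°.

```bash
python3 -m pendant '[0.03,0,0,0,0,-0.008,3, 0,0,0,0,0,-0.015,3, 0,0,0,0,0,-0.025,3, 0,0,0,0,0,-0.03,3, 0,0,0,0,0,-0.03,3, 0,0,0,0,0,-0.03,3, 0,0,0,0,0,-0.03,3, 0,0,0,0,0,-0.01,3, 0,0,0,0,0,0,3]' 100
python3 go.py 0.548 -0.234 0.29 -7.7
```

```text
time: 15.45
ee_pos: [0.5206, 0.0204, 0.3082]
tool_rot: [2.259, 2.181, 0.009]
ft_force: [-0.2, 0.5, -3.6]
opening: 0.0065
t 15.45 pos [0.5206 0.0204 0.3082] F [-0.2389  0.4711 -3.6058] open 0.0065 q7 -0.12
shift(tool) [-0.2533  0.0362  0.0175] after-turn frame [-0.2484  0.0613  0.0182] turn/10deg [ 0.0284 -0.0199  0.5695]
```

```bash
python3 -m pendant '[0,0,0,-0.012,0.002,0,3, 0,0,0,-0.022,0.003,0,3, 0,0,0,-0.03,0.004,0,3, 0,0,0,-0.035,0.005,0,3, 0,0,0,-0.035,0.005,0,3, 0,0,0,-0.035,0.005,0,3, 0,0,0,-0.03,0.004,0,3, 0,0,0.28,-0.022,0.004,0,3, 0.03,-0.02,0.28,-0.012,0.002,0,3, 0,0,0,0,0,0,3]'
python3 go.py 0.548 -0.234 0.29 -7.7
```

```text
time: 16.7
ee_pos: [0.5398, -0.2269, 0.2954]
tool_rot: [-2.366, -2.049, 0.029]
ft_force: [0.4, 0.6, -3.1]
opening: 0.0063
t 16.7 pos [ 0.5398 -0.2269  0.2954] F [ 0.3834  0.5921 -3.0596] open 0.0063 q7 0.31
shift(tool) [-0.0058  0.0093  0.0053] after-turn frame [-0.0059  0.0091  0.0054] turn/10deg [-0.1202  0.0354 -0.0503]
```

```bash
python3 -m pendant '[-0.12,0.035,-0.05,-0.004,0.006,0,3, 0,0,0,-0.002,0.003,0.005,3, 0,0,0,0,0,0,3]'
python3 go.py 0.548 -0.234 0.27 -7.7
```

```text
time: 17.08
ee_pos: [0.5492, -0.2312, 0.2897]
tool_rot: [-2.359, -2.073, -0.004]
ft_force: [-0.6, 1.5, -2.9]
opening: 0.0066
t 17.07 pos [ 0.5492 -0.2312  0.2897] F [-0.6043  1.4592 -2.8501] open 0.0066 q7 0.34
shift(tool) [-0.0029 -0.0009  0.0197] after-turn frame [-0.0029 -0.0008  0.0197] turn/10deg [ 0.0065 -0.0141  0.0311]
```

```bash
python3 -m pendant '[0,-0.01,0.03,-0.003,-0.001,0.012,3, 0,0,0,0,0,0.01,3, 0,0,0,0,0,0,3]'
python3 go.py 0.548 -0.234 0.264 -7.7
python3 - <<'E'
from h import *
import pickle
a=snap("side");b=snap("top");pickle.dump((a,b),open("d4.pkl","wb"))
c=lambda d,x,y,w,h,k:cv2.resize(d["pixels"][y:y+h,x:x+w,::-1].copy(),None,fx=k,fy=k,interpolation=2)
m=np.zeros((600,800,3),np.uint8);p=c(a,390,150,100,120,5);m[:600,:500]=p;q=c(b,370,100,75,110,4);m[:440,500:800]=q
cv2.imwrite("pics/over.png",m)
E
```

```text
time: 17.45
ee_pos: [0.5476, -0.2331, 0.2656]
tool_rot: [-2.364, -2.068, -0.002]
ft_force: [0.0, 1.3, -1.4]
opening: 0.0064
t 17.45 pos [ 0.5476 -0.2331  0.2656] F [ 0.0284  1.2643 -1.367 ] open 0.0064 q7 0.34
shift(tool) [-0.0008  0.0005  0.0016] after-turn frame [-0.0008  0.0005  0.0016] turn/10deg [ 0.0004 -0.0072  0.0074]
```

View pics/over.png

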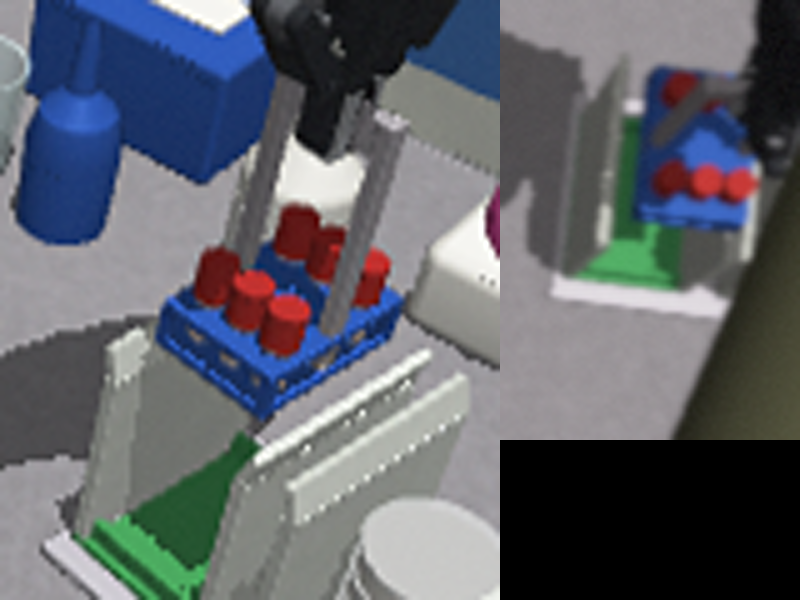

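Run:
```python
from h import *
import pickle
np.set_printoptions(precision=4,suppress=True)
a,b=pickle.load(open("d4.pkl","rb"))
S=lambda u,v:(390+(u+.5)/5-.5,150+(v+.5)/5-.5)
T=lambda u,v:(370+(u-500+.5)/4-.5,100+(v+.5)/4-.5)
q=[]
for n,p,t in(("ff",(219,258),(670,180)),("fm",(252,282),(707,180)),("fn",(288,305),(740,182)),("bf",(299,213),(683,87))):
    P,e=tri(a,S(*p),b,T(*t));print(n,P,e,onz(a,*S(*p),.202),onz(b,*T(*t),.202))
print("bn",onz(a,*S(373,258),.202))
W=np.radians(-7.7);X,Y=.5476,-.2331
for x,y in((-.027,.02),(-.027,0),(-.027,-.02),(.027,.02),(.027,-.02)):
    print([X+np.cos(W)*x-np.sin(W)*y,Y+np.sin(W)*x+np.cos(W)*y])
```

```text
ff [ 0.5224 -0.2094  0.2021] 0.00394338017854666 [ 0.5244 -0.2104  0.202 ] [ 0.521  -0.2079  0.202 ]
fm [ 0.521  -0.2296  0.202 ] 0.0006513707725407571 [ 0.5213 -0.2297  0.202 ] [ 0.5207 -0.2293  0.202 ]
fn [ 0.5196 -0.2488  0.2017] 0.0007258005244318552 [ 0.5197 -0.2491  0.202 ] [ 0.5193 -0.2484  0.202 ]
bf [ 0.5761 -0.2176  0.2027] 0.00138462869787054 [ 0.5777 -0.2176  0.202 ] [ 0.5758 -0.2172  0.202 ]
bn [ 0.574 -0.258  0.202]
[np.float64(0.5235231773160652), np.float64(-0.2096627089994094)]
[np.float64(0.5208434536076993), np.float64(-0.2294823729937061)]
[np.float64(0.5181637298993335), np.float64(-0.24930203698800282)]
[np.float64(0.5770362701006665), np.float64(-0.21689796301199718)]
[np.float64(0.5716768226839347), np.float64(-0.25653729100059064)]
```

The caps triangulate within about 1 mm of the pose predicted from the TCP, and the height matches. The carrier is level and in line with the bay, so I lower it.

```bash
python3 -m pendant '[0,0,0,-0.001,0,0.012,3, 0,0,0,0,0,0.012,3, 0,0,0,0,0,0.01,3, 0,0,0,0,0,0,3]'
python3 go.py 0.548 -0.234 0.2 -7.7
```

```text
time: 18.05
ee_pos: [0.5479, -0.2345, 0.2302]
tool_rot: [2.364, 2.068, 0.003]
ft_force: [0.2, 0.2, -2.0]
opening: 0.0064
t 18.05 pos [ 0.5479 -0.2345  0.2302] F [ 0.1902  0.2251 -2.0145] open 0.0064 q7 0.35
shift(tool) [ 0.0005 -0.0001  0.0302] after-turn frame [ 0.0005 -0.      0.0302] turn/10deg [ 0.0087 -0.0048  0.0066]
```

```bash
python3 -m pendant '[0,0,0,0,0,0.012,3, 0,0,0,0,0,0.012,3, 0,0,0,0,0,0.01,3, 0,0,0,0,0,0,3]'
python3 go.py 0.548 -0.234 0.165 -7.7
python3 -m pendant '[0,0,0,0,0,0.01,3, 0,0,0,0,0,0.01,3, 0,0,0,0,0,0.008,3, 0,0,0,0,0,0,3]'
python3 go.py 0.548 -0.234 0.145 -7.7
```

```text
time: 18.55
ee_pos: [0.548, -0.2344, 0.1936]
tool_rot: [2.364, 2.068, 0.002]
ft_force: [0.6, 0.0, -3.3]
opening: 0.0063
t 18.55 pos [ 0.548  -0.2344  0.1936] F [ 0.5749  0.0445 -3.3401] open 0.0063 q7 0.37
shift(tool) [ 0.0004 -0.0001  0.0286] after-turn frame [ 0.0004 -0.0001  0.0286] turn/10deg [ 0.0074 -0.0048  0.0071]
time: 19.05
ee_pos: [0.5482, -0.2344, 0.1638]
tool_rot: [2.364, 2.068, 0.003]
ft_force: [0.5, 1.0, -1.3]
opening: 0.0063
t 19.05 pos [ 0.5482 -0.2344  0.1638] F [ 0.5209  1.03   -1.3131] open 0.0063 q7 0.38
shift(tool) [ 0.0004 -0.0003  0.0188] after-turn frame [ 0.0004 -0.0003  0.0188] turn/10deg [ 0.0099 -0.0043  0.0076]
```

```bash
python3 -m pendant '[0,0,0,0,0,0.008,3, 0,0,0,0,0,0.008,3, 0,0,0,0,0,0,3]'
python3 go.py 0.548 -0.234 0.127 -7.7
python3 -m pendant '[0,0,0,0,0,0.005,3, 0,0,0,0,0,0.005,3, 0,0,0,0,0,0,3]'
python3 go.py 0.548 -0.234 0.127 -7.7
```

```text
time: 19.42
ee_pos: [0.5485, -0.2345, 0.147]
tool_rot: [2.363, 2.068, 0.003]
ft_force: [0.1, -0.0, -2.3]
opening: 0.0068
t 19.43 pos [ 0.5485 -0.2345  0.147 ] F [ 0.0751 -0.0242 -2.2544] open 0.0068 q7 0.39
shift(tool) [ 0.0004 -0.0006  0.02  ] after-turn frame [ 0.0004 -0.0006  0.02  ] turn/10deg [ 0.0133 -0.0038  0.0084]
time: 19.8
ee_pos: [0.5488, -0.2346, 0.1365]
tool_rot: [2.363, 2.068, 0.004]
ft_force: [0.9, 0.4, -2.2]
opening: 0.0061
t 19.8 pos [ 0.5488 -0.2346  0.1365] F [ 0.8739  0.3576 -2.1666] open 0.0061 q7 0.39
shift(tool) [ 0.0005 -0.0009  0.0095] after-turn frame [ 0.0005 -0.0008  0.0095] turn/10deg [ 0.0162 -0.0032  0.0079]
```

Past the sills freely; now the last 10 mm.

```bash
python3 -m pendant '[0.02,0,0,0,-0.001,0.004,3, 0,0,0,0,0,0.003,3, 0,0,0,0,0,0,3]'
python3 go.py 0.548 -0.234 0.127 -7.7
python3 -m pendant '[0,0,0,0,0,0.003,3, 0,0,0,0,0,0.002,3]'
python3 go.py 0.548 -0.234 0.127 -7.7
```

```text
time: 20.18
ee_pos: [0.5479, -0.2345, 0.1292]
tool_rot: [-2.364, -2.068, -0.0]
ft_force: [1.1, -0.2, -2.8]
opening: 0.0063
t 20.18 pos [ 0.5479 -0.2345  0.1292] F [ 1.1357 -0.1976 -2.7843] open 0.0063 q7 0.4
shift(tool) [0.0005 0.0001 0.0022] after-turn frame [0.0005 0.0001 0.0022] turn/10deg [-0.0031 -0.003   0.0081]
time: 20.42
ee_pos: [0.5483, -0.235, 0.1269]
tool_rot: [-2.364, -2.069, -0.002]
ft_force: [-5.7, 2.9, 16.0]
opening: 0.0065
t 20.43 pos [ 0.5483 -0.235   0.1269] F [-5.6741  2.9233 16.0184] open 0.0065 q7 0.4
shift(tool) [ 0.0009 -0.0004 -0.0001] after-turn frame [ 0.0009 -0.0004 -0.0001] turn/10deg [ 0.004  -0.0065  0.0079]
```

It is on the floor: contact 16 N, at the predicted height of 0.127. Let go and rise.

```bash
python3 -m pendant '[0,0,0,0,0,0,3, 0,0,0,0,0,0,20, 0,0,0,0,0,0,45, 0,0,0,0,0,0,60, 0,0,0,0,0,0,60]' 40
python3 go.py 0.548 -0.234 0.127 -7.7
python3 -m pendant '[0,0,0,0,0,-0.01,60, 0,0,0,0,0,-0.02,60, 0,0,0,0,0,-0.03,60, 0,0,0,0,0,-0.04,60, 0,0,0,0,0,-0.04,60, 0,0,0,0.04,0,-0.03,60, 0,0,0,0.05,0,0,60, 0,0,0,0.05,0,0,60, 0,0,0,0,0,0,60]'
python3 - <<'E'
from h import *
import pickle
a=snap("side");b=snap("top");pickle.dump((a,b),open("d5.pkl","wb"))
c=lambda d,x,y,w,h,k:cv2.resize(d["pixels"][y:y+h,x:x+w,::-1].copy(),None,fx=k,fy=k,interpolation=2)
m=np.zeros((600,800,3),np.uint8);p=c(a,395,185,90,120,5);m[:600,:450]=p;q=c(b,375,100,85,100,4);m[:400,455:795]=q
cv2.imwrite("pics/end.png",m)
E
```

```text
time: 21.05
ee_pos: [0.5493, -0.2354, 0.1278]
tool_rot: [2.363, 2.068, 0.004]
ft_force: [0.6, 0.0, 0.2]
opening: 0.0513
t 21.05 pos [ 0.5493 -0.2354  0.1278] F [0.5849 0.0369 0.1982] open 0.0513 q7 0.4
shift(tool) [ 0.0012 -0.0015  0.0008] after-turn frame [ 0.0012 -0.0015  0.0008] turn/10deg [ 0.0195 -0.0039  0.0081]
time: 22.18
ee_pos: [0.5684, -0.0947, 0.3099]
tool_rot: [2.364, 2.059, 0.012]
ft_force: [0.4, -0.0, -0.2]
opening: 0.0515
```

View pics/end.png

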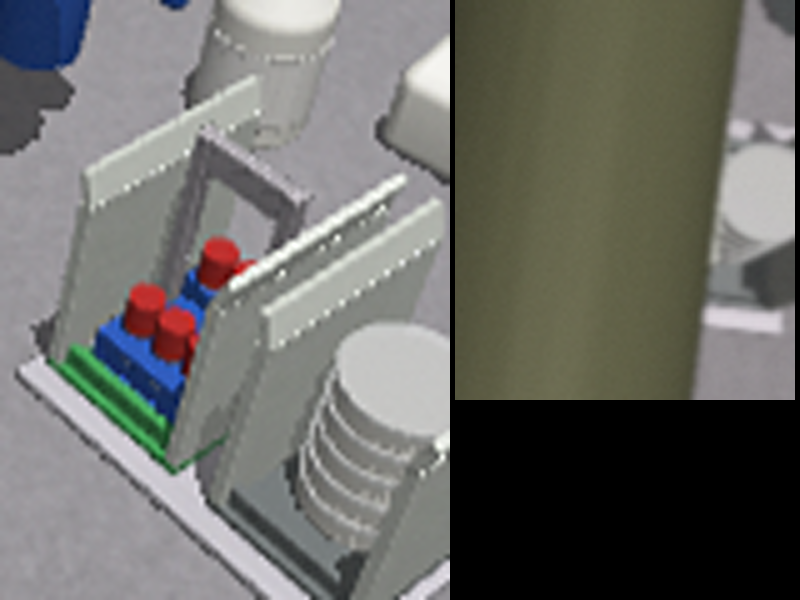

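The carrier stands in the green bay behind the sill, parallel to the walls: caps at crop (147,295) and (177,322), bar from (205,135) to (300,200). One numeric check, then hand in.

Run:
```python
from h import *
import pickle
a,_=pickle.load(open("d5.pkl","rb"));a0,_=pickle.load(open("d1.pkl","rb"))
S=lambda u,v:(395+(u+.5)/5-.5,185+(v+.5)/5-.5)
W=np.radians(-7.7)
for (u,v),(x,y) in (((147,293),(-.027,.02)),((177,318),(-.027,0)),((220,248),(.027,.02))):
    P=[.548+np.cos(W)*x-np.sin(W)*y,-.234+np.sin(W)*x+np.cos(W)*y,.063]; print(S(u,v),proj(a,P))
g=lambda d:cv2.cvtColor(d["pixels"],cv2.COLOR_RGB2GRAY).astype(int)
D=np.abs(g(a)-g(a0))>40
for n,(x,y,w,h) in dict(beaker=(373,155,24,32),bluebottle=(393,160,22,40),whitebottle=(437,163,28,30),redjar=(520,240,32,36),timer=(348,292,40,36),caps=(360,122,40,32),amber=(235,120,25,45),yellow=(520,318,80,80)).items(): print(n,D[y:y+h,x:x+w].mean().round(3))
print(state()["ft_force"]); hand_in()
```

```text
(424.0, 243.2) [422.96677558 243.34613537]
(430.0, 248.2) [429.0188095  248.22966269]
(438.6, 234.2) [437.70936782 234.1359028 ]
beaker 0.003
bluebottle 0.031
whitebottle 0.0
redjar 0.0
timer 0.0
caps 0.009
amber 0.0
yellow 0.0
[ 0.76086351 -0.43130869  0.74741137]
the job is handed in; nothing more can be done
```

The carrier is standing fully home in the green-floored bay, and I handed the job in at about 22 s with the gripper clear.

**What I did:**
- **Unhooking:** I gripped the carrier over both legs of its arch and pushed its bar back against the keeper. Then I lifted it about 42 mm and carried it forward off the hook.
- **Blotting:** I stood it near the middle of the blue mat and let go. Its centre was about 8 mm from my estimate of the mat's centre.
- **Racking:** I took it again by the middle of the bar and lowered it into the bay without dropping it. I let go once it touched the floor.

**Last checks:**
- The caps lie within about 1 pixel (roughly 2 mm) of where a carrier fully home and straight would show them. The contact height also matched.
- The eight loose things I compared in the side view, before and after, had not moved. The blue bottle's patch differed by 3%, which I put down to shadow.

**What went less well:**
- The arm drifted up to about 13 mm sideways on fast moves. I corrected this before gripping.
- While lifting off the hook, the bar was briefly only about 9 mm back, against a lower limit of 8 mm.
- The touchdowns were about 24 N on the mat and 16 N in the bay.
- The top camera was blocked by the arm at the mat and at the end, so those placings were checked from the side view only.

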